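# Hold the amber shade block in the light bench

### The job

On the small light bench, first slide the lamp's shutter fully open by its red tab. Then take the amber glass shade block out of the wooden rack, with the fingers on its two white frosted sides only and never on its clear amber windows, and hold it upright, still and square in the light path, midway between lamp and detector, so that the beam enters one clear window at its centre and leaves by the other. Finish while holding it there in the air, resting on nothing, and leave the other blocks, the paint jar and the tin where they are.

Things in the scene. Friction and masses are not known exactly. Their poses are not given: they have to be found in the camera images.
- bench: fixed light bench, left or right on the table; base plate 345 x 100 x 12 mm. Origin on the table under the measuring place, +x along the beam from lamp to detector, z up. Black lamp housing (80 mm wide, 130 mm high) at x -175 to -100 mm, white detector (70 mm wide, 130 mm high) at x +100 to +160 mm. Between the red tab (to x = -87) and x = +97 mm there is only the base plate
- beam_mid (a point): the measuring place: point on the beam midway between lamp and detector, 95 mm above the table, over the bench's origin, axes as the bench's. The beam is level, 10 mm wide, along its x axis
- shutter (a joint): travel in m of the aluminium shutter blade (40 mm wide) in front of the lamp's round lens: 0 = covers the lens, 0.045 = fully open, against its stop. It slides along the bench's +y axis, needs about 1.5 N and stays where it is left. Starts at 0 to 0.008
- shutter_tab (a point): centre of the top of the shutter's upright red tab, 165 mm above the table, moving with the shutter. The tab is 8 mm (bench x) by 12 mm (bench y) and stands 35 mm above the lamp housing's top, just in front of the housing's lens side
- rack: fixed pale wooden rack 190 x 60 x 18 mm, origin at the centre of its underside. Three pockets 12 mm deep in a row along its x axis, 60 mm apart, each holding one glass block with about 1.5 mm of play all round; the blocks' x axes lie along the rack's x axis. Which block stands in which pocket varies
- amber_block: amber glass block, 36 mm (x) by 24 mm (y) by 70 mm high, 120 to 190 g, origin at the centre of its underside, which stands 6 mm above the table in a pocket (58 mm show above the rack). The two faces across y (36 mm wide) are white frosted layers 3 mm thick: grip here. The two faces across x are the clear amber windows (18 mm wide): no fingers here; the light goes through them
- amber_centre (a point): the middle of the amber block, 35 mm above its underside, axes as the block's
- green_block: the same size and build as the amber block, its windows green; origin at the centre of its underside. A bystander: it stays in its pocket
- clear_block: the same size and build as the amber block, its windows pale blue; origin at the centre of its underside. A bystander: it stays in its pocket
- paint_bottle: small gold-coloured paint jar with a brass cap, 40 mm across, 75 mm high, standing; origin at the centre of its underside. A bystander
- tin: shallow round steel tin, 84 mm across the rim, 20 mm high; origin at the centre of its underside. A bystander
There are look-alikes about, which are no part of the job. What is shaped like the amber_block but pink or yellow is not meant.

How it is judged:
By the outcome, as a careful person would: the job done as asked, in the order asked, and still so for the second after the job is handed in, while the arm keeps its last pose, push and grip.
It also fails if it takes over 54 s, if anything falls off the work surface, if the arm or the gripper's body presses on something with over 40 N, if the wrist force passes 120 N, or if a joint passes its speed limit or range.

### The arm

A 7-joint arm with a two-finger parallel gripper is mounted at the origin on the work surface. World frame = base frame: x ahead of the robot, y to its left, z up, the work surface at z = 0. Lengths are in m, angles in rad, forces in N, time in s.
With the tool pointing down it reaches from about 0.4 to 0.875 m from the base axis. Payload 4.4 kg.
Tool frame: the origin (TCP) lies on the centre line of the jaws, within the pads' length; the fingertips stand 22 mm ahead of it and the grasp point (between the pads) lies 3 mm ahead of it; z points along the fingers, y is the line along which they close (so a half turn about z gives the same grasp; the last joint's range is limited). The gripper opens to 85 mm and grips with 20 to 120 N. Pads are 22 mm wide; open, the fingers measure 114 mm over their backs; the gripper's body (76 mm by 85 mm) begins 54 mm behind the grasp point. The pads swing forward as they close: fully open they stand 13 mm farther back than shut.
Start: joints at [-1.307, 0.628, 0.038, 1.517, -0.027, 0.996, -0.02], TCP at [0.21, 0.615, 0.253] pointing down, gripper open.
Joint ranges: [-3.06, 3.06], [-0.37, 2.12], [-1.25, 1.32], [0.18, 2.47], [-1.1, 4.24], [0.23, 1.98], [-2.94, 2.94]. Speed limits (rad/s): [2.57, 2.57, 3.14, 3.14, 3.14, 3.14, 3.14].

### API

Orientations are given as a unit quaternion [w, x, y, z].
In Python, from station import ctrl, cams, recognise, regions_of, landmark_of gives the robot as it stands. The module is installed in compiled form; this text tells all that it offers.
- The arm moves only by the tool jog_arm, never from a script. Its argument "deltas" is a list of rows, each a list of 3 entries, a list of its own where there are three numbers: the opening, from 0 (shut) to 1 (fully open), then the shift along the tool's x, y, z in units of 50 mm (1.0 is 50 mm), then the turn about the tool's z in units of 5 degrees (1.0 is 5 degrees). A call has 1 to 12 rows; each row is the pose to reach, as a shift and turn from the pose commanded when the call began, along the tool's axes at that moment; what a row does not reach only later rows make up. A row lasts 1/10 s, in which the tool goes at most 50 mm and 8.59 degrees, less where a joint would pass 70% of its speed; a pose out of reach is approached as far as the arm can. A call with a gripper value outside its range is refused whole. The fingers move at their own pace and stop on an object; "grip_force" is the grip in N (left out, the last holds). Time passes only in rows, so rows that repeat a pose let the fingers close. It gives the time, the measured TCP pose, the force, the opening and the grip force at its end, in the units of the state.
- ctrl.read_state(): the state, without advancing time (a new reading comes with each control period).
- cams.read_camera(name): name is "scene" or "side" or "wrist"; returns the picture (420x560x3 uint8, blue, green, red); there is no depth.
- cams.calibration(name): a dict with "fovy" (degrees; the focal length in pixels is half the picture's height over the tangent of half this angle, whatever the lens; pixels are square), "cx", "cy" (the principal point, pixels), "pose" (4x4, takes a point from camera to world coordinates); the wrist camera has in their place "T_tool_cam" (4x4, takes a point from camera to tool coordinates, whose origin is the TCP and whose axes are the flange's). Camera axes: x right, y down, z forward; pixel columns grow to the right and rows downward; lengths in m; the calibration is good to about 2 mm. A picture is of the moment at which its call begins: read the wrist's pose just before it. calibration takes no time and is no camera call.
- ctrl.hand_in(): hands the job in; it is judged then, once.
Trained networks look in the newest picture that a camera, given by its name, has taken for a name from the list of things; names that differ only in an ending like _2 or _b are one class to them, and where a whole thing is asked for, a point or a joint stands for the part that bears it (a point fixed in the world has none). Each returns a list of dicts, best first, with "score" (0 to 1); they miss things now and then, are a little off and sometimes report something else, mostly with a low value. They report only what shows in the picture. A call takes as long as a camera call. They do not tell look-alikes from the thing itself.
- recognise(camera, label): "rect" ([left, top, right, bottom] in pixels, round what is visible of it).
- regions_of(camera, label): "region" (420x560 bool, what is visible of it) and "rect" ([left, top, right, bottom] in pixels, round what is visible of it).
- landmark_of(camera, label): "centre" ([row, column] in pixels: a listed point, or the origin of a listed thing).
The state is a dict: "time_s": time; "qpos": joint angles; "joint_vel": joint speeds; "tau": joint torques, N m; "tcp_pos": TCP position; "tcp_rot": TCP orientation; "ft_force": force on the tool from outside, world axes, zero at the start; "wrist_torque": the same for the moment, N m; "gripper_width": finger opening in m; "grasp_force": force on a finger pad.
Only numpy, scipy, OpenCV 4.12 (cv2) and the standard library are available. Lean on these libraries where they do the work, as an engineer would, in place of code of your own. Each camera call takes 0.05 s, during which the arm holds its last target. There are 200 camera calls.

## Working session

There is one attempt and no reset: what is moved stays moved. The work goes in short steps, Python scripts to look and compute and a tool call to move; the robot and the scene stay as the last step left them, time stands still between calls to the robot, and variables do not carry over. Pictures are saved under pics/ and viewed, at most 10 in all, crops included, and the job is handed in when it is done.

Besides the shell and the picture viewer there is one more tool, called after "Call:" as name(argument=value, ...), one argument or row to a line, values as JSON. jog_arm: Moves the arm, as the interface text tells. Its arguments: {"type":"object","properties":{"deltas":{"type":"array","items":{"type":"array"}},"grip_force":{"type":"number"}},"required":["deltas"]}

```bash
mkdir -p pics
cat > h.py <<'E'
import numpy as np, cv2
from station import ctrl, cams, recognise, regions_of, landmark_of
from scipy.spatial.transform import Rotation as R
def tool():
    s=ctrl.read_state(); T=np.eye(4); q=s["tcp_rot"]; T[:3,:3]=R.from_quat([q[1],q[2],q[3],q[0]]).as_matrix(); T[:3,3]=s["tcp_pos"]; return T
def cam(name,T=None):
    c=cams.calibration(name); P=np.array(c["pose"]) if "pose" in c else (tool() if T is None else T)@np.array(c["T_tool_cam"])
    return 210/np.tan(np.radians(c["fovy"])/2),c["cx"],c["cy"],P
def ray(C,rc):
    f,cx,cy,P=C; d=P[:3,:3]@np.array([(rc[1]-cx)/f,(rc[0]-cy)/f,1]); return P[:3,3],d
def atz(C,rc,z):
    o,d=ray(C,rc); return o+d*(z-o[2])/d[2]
def tri(obs):
    A=np.zeros((3,3));b=np.zeros(3)
    for C,rc in obs:
        o,d=ray(C,rc); d=d/np.linalg.norm(d); M=np.eye(3)-np.outer(d,d); A+=M;b+=M@o
    p=np.linalg.solve(A,b); return p
def proj(C,p):
    f,cx,cy,P=C; q=P[:3,:3].T@(np.asarray(p)-P[:3,3]); return np.array([cy+f*q[1]/q[2],cx+f*q[0]/q[2]])
E
python3 - <<'E'
from h import *
print(ctrl.read_state())
np.set_printoptions(precision=3,suppress=True)
for n in ["scene","side","wrist"]:
    C=cam(n); im=cams.read_camera(n); cv2.imwrite(f"pics/{n}0.png",im); print(n,C)
    for l in ["bench","beam_mid","shutter_tab","rack","amber_block","amber_centre","green_block","clear_block"]:
        for d in landmark_of(n,l)[:3]: print(l,np.round(d["centre"]),round(d["score"],2))
E
```

```text
{'time_s': 0.0, 'qpos': array([-1.30682138,  0.62935477,  0.03844134,  1.51834801, -0.0270005 ,
        0.99627336, -0.02003911]), 'joint_vel': array([ 2.19183112e-04,  6.44368580e-04,  6.57480555e-04,  3.09176561e-05,
       -1.58152360e-03, -7.22491626e-04, -1.14805078e-05]), 'tau': array([ 4.86963636e-04, -5.63415456e+01,  1.22624706e+00, -1.93443811e+01,
        1.09412265e-02,  1.05574768e-02,  1.10869880e-05]), 'tcp_pos': array([0.21027754, 0.6144499 , 0.25238982]), 'tcp_rot': array([-1.41362395e-04,  1.64160216e-01,  9.86433248e-01, -9.21975828e-04]), 'ft_force': array([-0.09652376,  0.44180182,  0.67062784]), 'wrist_torque': array([ 0.02894995, -0.00723867,  0.02055152]), 'grasp_force': 0.0, 'gripper_width': 0.08549435360887707}
scene (np.float64(512.0199879837503), 284.93503113040697, 205.9977796550816, array([[ 0.095,  0.845, -0.527,  1.21 ],
       [ 0.995, -0.087,  0.04 , -0.035],
       [-0.012, -0.528, -0.849,  1.079],
       [ 0.   ,  0.   ,  0.   ,  1.   ]]))
bench [196. 364.] 0.71
beam_mid [169. 368.] 0.58
shutter_tab [190. 382.] 0.52
rack [220. 195.] 0.65
amber_bloc
[... 362 characters left out ...]
 -0.586,  0.46 ],
       [ 0.01 , -0.792, -0.61 ,  0.605],
       [ 0.   ,  0.   ,  0.   ,  1.   ]]))
bench [370. 235.] 0.9
beam_mid [332. 234.] 0.87
shutter_tab [267. 182.] 0.62
rack [232. 368.] 0.96
rack [244. 394.] 0.28
amber_block [244. 319.] 0.94
amber_block [195. 329.] 0.93
amber_block [223. 345.] 0.84
amber_centre [230. 324.] 0.96
amber_centre [208. 344.] 0.67
amber_centre [182. 326.] 0.67
green_block [231. 368.] 0.71
clear_block [242. 393.] 0.65
wrist (np.float64(355.1042438301874), 284.82430247905677, 204.6212969428154, array([[ 0.324,  0.908,  0.266,  0.143],
       [ 0.946, -0.311, -0.091,  0.638],
       [-0.   ,  0.282, -0.96 ,  0.374],
       [ 0.   ,  0.   ,  0.   ,  1.   ]]))
```

View pics/scene0.png

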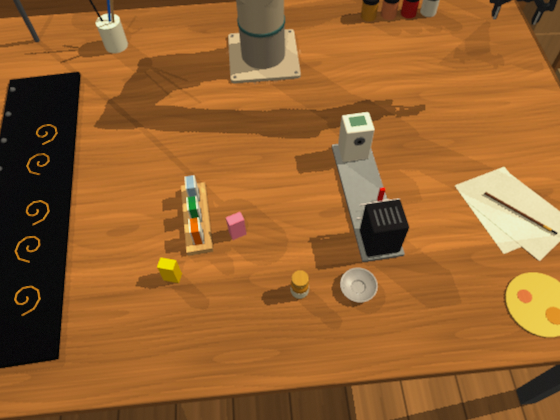

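View pics/side0.png

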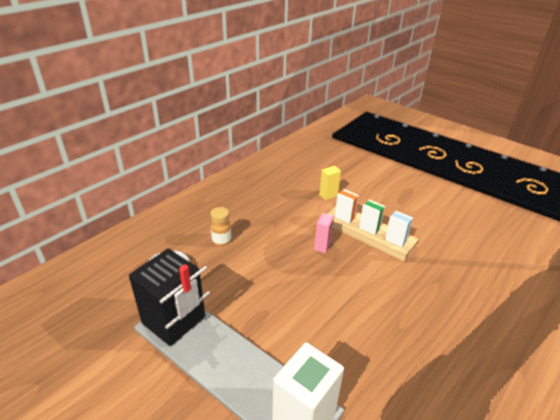

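The amber block is the orange-windowed one in the rack pocket farthest from the robot: scene about (col 196, row 232), side about (345, 207). The free-standing yellow and pink blocks are look-alikes. The bench is on the robot's left, with the lamp far and the detector near. The red tab is at scene (381, 193) and side (185, 275).

Run:
```python
from h import *
np.set_printoptions(precision=4,suppress=True)
S=cam("scene");D=cam("side")
def rep(n,a,b):
    p=tri([(S,a),(D,b)]); print(n,p,"err",np.round(proj(S,p)-a),np.round(proj(D,p)-b))
rep("beam",[169,368],[332,234]); rep("amber",[232,197],[208,344]); rep("rack",[220,195],[232,368]);rep("bench",[196,364],[370,235]);rep("tab",[190,382],[267,182])
print(atz(S,[196,364],0),atz(D,[370,235],0),atz(D,[332,234],.095), atz(S,[220,195],0),atz(D,[232,368],0),atz(D,[267,182],.165),atz(S,[188,381.5],.165))
# base plate outlines: gray in scene
for n in ["scene","side"]:
    im=cv2.imread(f"pics/{n}0.png"); h=cv2.cvtColor(im,cv2.COLOR_BGR2HSV)
    red=((h[...,0]<5)|(h[...,0]>175))&(h[...,1]>200)&(h[...,2]>90)
    if n=="scene": red[:,:300]=0;red[:,450:]=0;red[:150]=0;red[260:]=0
    else: red[:,:150]=0;red[:,230:]=0;red[:240]=0;red[310:]=0
    r,c=np.nonzero(red); print(n,len(r),r.min(),r.max(),c.min(),c.max(),c[r<r.min()+4].mean())
im=cv2.imread("pics/scene0.png")[90:280,310:430]; cv2.imwrite("pics/sc1.png",cv2.resize(im,None,fx=3,fy=3,interpolation=cv2.INTER_CUBIC))
```

```text
beam [0.5216 0.2152 0.1019] err [0. 0.] [-0.  0.]
amber [ 0.6162 -0.1951  0.0415] err [0. 0.] [-0.  0.]
rack [ 0.5577 -0.207   0.0005] err [-0. -0.] [ 0. -0.]
bench [ 0.5291  0.2147 -0.0011] err [-0. -1.] [ 0. -1.]
tab [0.6217 0.2191 0.1623] err [-0. -0.] [ 0. -0.]
[0.5308 0.2159 0.    ] [0.5278 0.2135 0.    ] [0.5257 0.2123 0.095 ] [ 0.5577 -0.2068  0.    ] [ 0.5578 -0.2079  0.    ] [0.6193 0.2205 0.165 ] [0.6183 0.2184 0.165 ]
scene 55 188 199 378 384 382.10526315789474Traceback (most recent call last):
  File "<stdin>", line 14, in <module>
    return umr_minimum(a, axis, None, out, keepdims, initial, where)
ValueError: zero-size array to reduction operation minimum which has no identity
```

Run:
```python
from h import *
np.set_printoptions(precision=4,suppress=True)
print(np.array(cams.calibration("wrist")["T_tool_cam"]))
im=cv2.imread("pics/scene0.png")
a=cv2.resize(im[95:275,320:420],None,fx=3.3,fy=3.3,interpolation=cv2.INTER_CUBIC); b=cv2.resize(im[165:265,160:260],None,fx=4.5,fy=4.5,interpolation=cv2.INTER_CUBIC)
o=np.zeros((max(a.shape[0],b.shape[0]),a.shape[1]+b.shape[1],3),np.uint8);o[:a.shape[0],:a.shape[1]]=a;o[:b.shape[0],a.shape[1]:]=b
cv2.imwrite("pics/sc1.png",o);print(o.shape)
```

```text
[[-0.0005 -0.9595 -0.2818  0.0712]
 [ 1.     -0.0004 -0.0002 -0.0004]
 [ 0.0001 -0.2818  0.9595 -0.1208]
 [ 0.      0.      0.      1.    ]]
(594, 780, 3)
```

View pics/sc1.png

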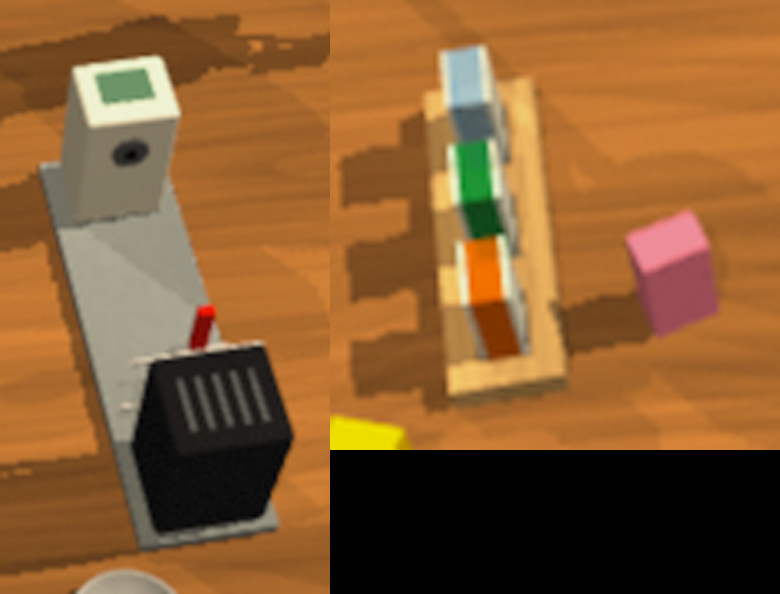

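Run:
```python
from h import *
np.set_printoptions(precision=4,suppress=True)
S=cam("scene")
b=[atz(S,[95+v/3.3,320+u/3.3],.012) for u,v in [(40,165),(142,543),(278,518)]]
r=[atz(S,[165+v/4.5,160+(u-330)/4.5],.018) for u,v in [(425,92),(448,388),(566,377),(533,78)]]
print(np.array(b),np.array(r))
e=b[0]-b[1]; print("bench yaw",np.degrees(np.arctan2(e[1],e[0])),np.linalg.norm(e),np.linalg.norm(b[2]-b[1]))
e=b[2]-b[1];print(np.degrees(np.arctan2(e[1],e[0]))+90)
for i,j in[(0,1),(3,2),(1,2),(0,3)]:
    e=r[j]-r[i];print("rack",np.degrees(np.arctan2(e[1],e[0])),np.linalg.norm(e))
print(sum(r)/4)
```

```text
[[0.3709 0.1577 0.012 ]
 [0.7102 0.1803 0.012 ]
 [0.7006 0.2785 0.012 ]] [[ 0.4641 -0.2385  0.018 ]
 [ 0.6508 -0.2244  0.018 ]
 [ 0.6505 -0.1637  0.018 ]
 [ 0.4608 -0.1783  0.018 ]]
bench yaw -176.1877631811248 0.340064420586751 0.09871843775291253
185.57564138981675
rack 4.298146971487591 0.18722743487508572
rack 4.398953331010302 0.19033612088688454
rack 90.21269545152292 0.06075334492277619
rack 93.13846263686361 0.0602764334811454
[ 0.5565 -0.2012  0.018 ]
```

Call:
jog_arm(
  deltas=[
    [0.4,[-0.4,-0.2,-0.5],-0.5],
    [0.4,[-1.2,-0.6,-0.95],-1.2],
    [0.4,[-2.1,-1.05,-0.95],-2.0],
    [0.4,[-3.0,-1.5,-0.95],-3.0],
    [0.4,[-3.9,-1.95,-0.95],-4.0],
    [0.4,[-4.8,-2.4,-0.95],-4.6],
    [0.4,[-5.7,-2.85,-0.95],-4.6],
    [0.4,[-6.6,-3.3,-0.95],-4.6],
    [0.4,[-7.5,-3.75,-0.95],-4.6],
    [0.4,[-8.4,-4.2,-0.95],-4.6],
    [0.4,[-9.3,-4.65,-0.95],-4.6],
    [0.4,[-9.94,-4.95,-0.95],-4.6],
  ],
)

```text
time_s: 2.55
tcp_pos: [0.6028, 0.2162, 0.3009]
tcp_rot: [0.001, -0.034, 0.999, -0.001]
ft_force: [-0.8, 0.2, 0.1]
gripper_width: 0.0342
grasp_force: 0.0
```

```bash
cat > look.py <<'E'
from h import *
import sys
np.set_printoptions(precision=4,suppress=True)
T=tool(); C=cam("wrist",T); im=cams.read_camera("wrist"); cv2.imwrite(sys.argv[1],im)
s=ctrl.read_state(); print(s["time_s"],s["tcp_pos"],"toolyaw",np.degrees(np.arctan2(T[1,1],T[0,1])),s["gripper_width"],s["ft_force"],np.abs(s["joint_vel"]).max()); np.save("T.npy",T)
for a in sys.argv[2:]:
    l,z=a.split(":")
    for d in landmark_of("wrist",l)[:3]: print(l,np.round(d["centre"],1),round(d["score"],2),atz(C,d["centre"],float(z)))
E
python3 look.py pics/w1.png bench:0 beam_mid:.095 shutter_tab:.165
```

```text
2.6 [0.6076 0.2094 0.3007] toolyaw 93.92529944968987 0.03382207750535251 [ 5.3623 -4.8884  0.382 ] 0.10826233888980157
bench [ 96.5 290.6] 0.76 [0.5273 0.2167 0.    ]
beam_mid [ 94.5 289.8] 0.93 [0.5266 0.2146 0.095 ]
shutter_tab [217.5 287.8] 0.6 [0.617  0.2187 0.165 ]
```

View pics/w1.png

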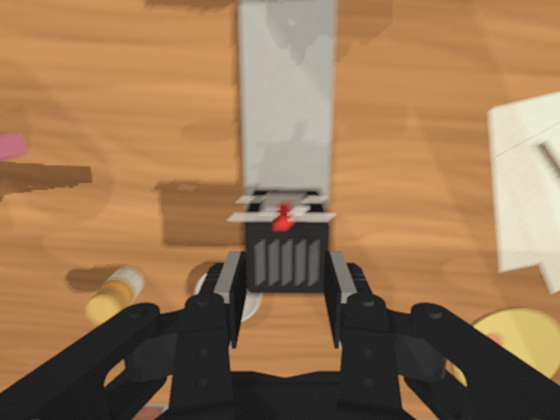

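The wrist view shows the base plate running upward (cols 240–335), the lamp below at rows 190–290, and the tab near (284, 217). The bench lines up with the tool axes. I'll measure again now that the arm has settled.

```bash
python3 look.py pics/w2.png bench:0 beam_mid:.095 shutter_tab:.165
python3 - <<'E'
from h import *
np.set_printoptions(precision=4,suppress=True)
C=cam("wrist",np.load("T.npy")); im=cv2.imread("pics/w2.png").astype(int)
sat=cv2.cvtColor(im.astype(np.uint8),cv2.COLOR_BGR2HSV)[...,1]
L=[];Rr=[]
for r in range(5,175,10):
    c=np.nonzero(sat[r,200:380]<70)[0]+200
    L.append(atz(C,[r,c.min()-.5],.012)[:2]);Rr.append(atz(C,[r,c.max()+.5],.012)[:2])
for P in (L,Rr):
    p=cv2.fitLine(np.array(P,np.float32),cv2.DIST_HUBER,0,.001,.001).ravel(); y=p[3]+p[1]/p[0]*(.528-p[2]); print("dir",np.degrees(np.arctan(p[1]/p[0])),"y at x=.528",y)
red=(im[...,2]>120)&(im[...,1]<60)&(im[...,0]<60); red[:,:250]=0;red[:,320:]=0
r,c=np.nonzero(red[190:240]);r+=190; print(r.min(),r.max(),c.min(),c.max(),atz(C,[r.max(),c.mean()],.165))
E
```

```text
2.8 [0.5999 0.2207 0.3006] toolyaw 93.96721430885256 0.03451525828386128 [-0.7262  1.2608 -0.745 ] 0.026945920548669067
bench [100.3 286.4] 0.97 [0.5293 0.2153 0.    ]
beam_mid [ 98.8 286.3] 0.85 [0.5282 0.2147 0.095 ]
shutter_tab [221.2 285. ] 0.78 [0.6178 0.2197 0.165 ]
dir 3.7125576 y at x=.528 0.16591378
dir 3.9107509 y at x=.528 0.26577654
203 227 276 292 [0.6225 0.2191 0.165 ]
```

Call:
jog_arm(
  deltas=[
    [0.4,[-0.37,-0.05,0.3],0],
    [0.4,[-0.37,-0.05,1.0],0],
    [0.4,[-0.37,-0.05,1.7],0],
    [0.4,[-0.37,-0.05,2.3],0],
    [0.4,[-0.37,-0.05,2.6],0],
    [0.4,[-0.37,-0.05,2.71],0],
    [0.4,[-0.37,-0.05,2.71],0],
    [0.4,[-0.37,-0.05,2.71],0],
  ],
)

```text
time_s: 3.75
tcp_pos: [0.6201, 0.2193, 0.1669]
tcp_rot: [0.001, -0.036, 0.999, 0.0]
ft_force: [-1.0, 0.8, 0.0]
gripper_width: 0.034
grasp_force: 0.0
```

Call:
jog_arm(
  deltas=[
    [0.4,[0,-0.1,0],0],
    [0.4,[0,-0.2,0],0],
    [0.4,[0,-0.3,0],0],
    [0.4,[0,-0.4,0],0],
    [0.4,[0,-0.5,0],0],
    [0.4,[0,-0.6,0],0],
    [0.4,[0,-0.7,0],0],
    [0.4,[0,-0.8,0],0],
    [0.4,[0,-0.9,0],0],
    [0.4,[0,-0.96,0],0],
    [0.4,[0,-0.96,0],0],
  ],
)

```text
time_s: 4.85
tcp_pos: [0.6225, 0.1697, 0.1652]
tcp_rot: [-0.0, -0.035, 0.999, -0.0]
ft_force: [0.6, 0.1, 0.6]
gripper_width: 0.0345
grasp_force: 0.0
```

```bash
python3 look.py pics/w3.png shutter_tab:.165
```

```text
4.9 [0.6224 0.17   0.1651] toolyaw 94.05567834339084 0.03415148064331118 [-1.1646 -1.0781 -0.5169] 0.0045882691237498
shutter_tab [295.6 314. ] 0.9 [0.6223 0.1804 0.165 ]
```

View pics/w3.png

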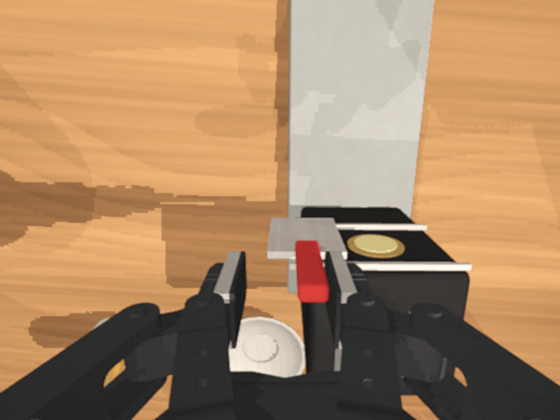

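The tab (312, 270) has been pushed left by the right finger and the lens (375, 245) is mostly uncovered. I'll push on gently until it meets the stop.

Call:
jog_arm(
  deltas=[
    [0.4,[0,-0.03,0],0],
    [0.4,[0,-0.06,0],0],
    [0.4,[0,-0.08,0],0],
    [0.4,[0,-0.1,0],0],
    [0.4,[0,-0.1,0],0],
    [0.4,[0,-0.1,0],0],
  ],
)

```text
time_s: 5.55
tcp_pos: [0.6228, 0.1658, 0.1652]
tcp_rot: [-0.0, -0.036, 0.999, -0.0]
ft_force: [-0.3, 0.8, -0.7]
gripper_width: 0.0341
grasp_force: 0.5
```

Call:
jog_arm(
  deltas=[
    [0.4,[0,-0.02,0],0],
    [0.4,[0,-0.04,0],0],
    [0.4,[0,-0.06,0],0],
    [0.4,[0,-0.06,0],0],
    [0.4,[0,-0.06,0],0],
  ],
)

```text
time_s: 6.05
tcp_pos: [0.6229, 0.1655, 0.1652]
tcp_rot: [0.0, -0.037, 0.999, 0.002]
ft_force: [-0.3, 5.4, -2.6]
gripper_width: 0.0341
grasp_force: 3.1
```

Call:
jog_arm(
  deltas=[
    [0.4,[0,-0.03,0],0],
    [0.4,[0,-0.05,0],0],
    [0.4,[0,-0.05,0],0],
    [0.4,[0,-0.05,0],0],
  ],
)

```text
time_s: 6.45
tcp_pos: [0.6229, 0.1653, 0.1652]
tcp_rot: [0.0, -0.037, 0.999, 0.003]
ft_force: [-0.6, 10.2, -3.4]
gripper_width: 0.0342
grasp_force: 4.9
```

Run:
```python
from h import *
np.set_printoptions(precision=4,suppress=True)
S=cam("scene");D=cam("side");cams.read_camera("scene");cams.read_camera("side")
print([(d["centre"],d["score"]) for d in landmark_of("scene","shutter_tab")[:1]],[(d["centre"],d["score"],atz(D,d["centre"],.165)) for d in landmark_of("side","shutter_tab")[:1]],ctrl.read_state()["ft_force"])
```

```text
[([191.9, 365.1], 0.78)] [([249.9, 203.6], 0.63, array([0.6243, 0.1766, 0.165 ]))] [-0.4335  8.8051 -3.2238]
```

Call:
jog_arm(
  deltas=[
    [0.4,[0,0.15,0],0],
    [0.4,[0,0.3,0],0],
    [0.4,[0,0.32,-0.4],0],
    [0.4,[0,0.32,-1.2],0],
    [0.4,[0,0.32,-2.0],0],
    [0.4,[0,0.32,-2.7],0],
  ],
)

```text
time_s: 7.25
tcp_pos: [0.6228, 0.1754, 0.3026]
tcp_rot: [0.001, -0.035, 0.999, -0.001]
ft_force: [-0.1, 0.4, 0.1]
gripper_width: 0.0345
grasp_force: 0.0
```

Call:
jog_arm(
  deltas=[
    [1,[0.1,-0.5,0],0],
    [1,[0.2,-1.3,0],0],
    [1,[0.3,-2.2,0],0],
    [1,[0.4,-3.1,0],0],
    [1,[0.5,-4.0,0],0],
    [1,[0.6,-4.9,0],0],
    [1,[0.7,-5.8,0],0],
    [1,[0.8,-6.6,0],0],
    [1,[0.92,-7.2,0],0],
    [1,[0.92,-7.45,0],0],
    [1,[0.92,-7.45,0],0],
    [1,[0.92,-7.45,0],0],
  ],
)

```text
time_s: 8.45
tcp_pos: [0.6035, -0.1964, 0.3003]
tcp_rot: [0.0, -0.037, 0.999, 0.001]
ft_force: [0.3, 0.8, -0.2]
gripper_width: 0.0858
grasp_force: 0.0
```

```bash
python3 look.py pics/w4.png rack:0 amber_block:.006 amber_centre:.041 green_block:.006 clear_block:.006
```

```text
8.5 [ 0.6036 -0.1957  0.3003] toolyaw 94.20802275946892 0.08538050875060066 [-0.1843  0.4538  0.8065] 0.010430765243234726
rack [123.9 277.1] 0.79 [ 0.5592 -0.2087  0.    ]
amber_block [170.5 282.7] 0.79 [ 0.6121 -0.1984  0.006 ]
amber_block [164.3 358. ] 0.67 [ 0.5983 -0.1104  0.006 ]
amber_block [238.7 231.1] 0.64 [ 0.7032 -0.2567  0.006 ]
amber_centre [247.5 222.3] 0.97 [ 0.7004 -0.2619  0.041 ]
amber_centre [182.5 284.1] 0.77 [ 0.6186 -0.1963  0.041 ]
amber_centre [174.1 365.9] 0.74 [ 0.6028 -0.1081  0.041 ]
green_block [121.8 281.5] 0.86 [ 0.5561 -0.2038  0.006 ]
green_block [172.8 283.3] 0.22 [ 0.6148 -0.1975  0.006 ]
clear_block [ 62.9 282.6] 0.63 [ 0.4935 -0.207   0.006 ]
```

View pics/w4.png

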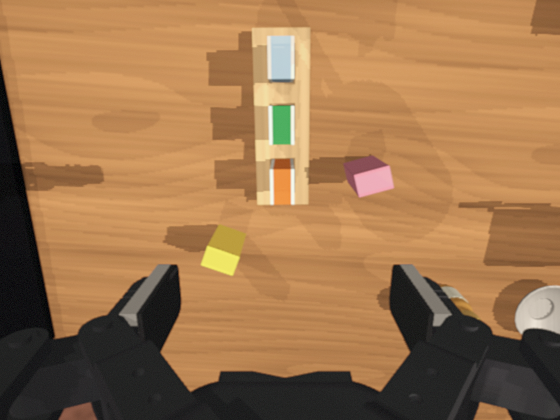

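The orange amber block is in the lowest pocket, its bright top at cols 270–295 and rows 175–205, with white frosted sides to left and right. The yellow block (225, 250) and pink block (368, 175) are well clear.

Run:
```python
from h import *
np.set_printoptions(precision=4,suppress=True)
C=cam("wrist",np.load("T.npy")); im=cv2.imread("pics/w4.png"); h=cv2.cvtColor(im,cv2.COLOR_BGR2HSV)
print(h[160:210:4,282].tolist()); print(im[195,262:305].tolist())
for n,m in [("orange",(h[...,0]<14)&(h[...,1]>200)&(h[...,2]>195)),("green",(h[...,0]>45)&(h[...,0]<75)&(h[...,1]>150)&(h[...,2]>140))]:
    m[:,:262]=0;m[:,305:]=0;m[210:]=0
    n_,lab,st,cen=cv2.connectedComponentsWithStats(m.astype(np.uint8)); i=1+np.argmax(st[1:,4]); r,c=np.nonzero(lab==i)
    q=np.array([atz(C,[a,b],.076)[:2] for a,b in zip(r,c)]); (cx,cy),(w,hh),a=cv2.minAreaRect((q*1000).astype(np.float32)); print(n,st[i],q.mean(0),cx,cy,w,hh,a)
```

```text
[[11, 201, 156], [11, 200, 157], [12, 199, 172], [14, 181, 238], [14, 180, 238], [14, 182, 238], [14, 183, 238], [14, 180, 239], [14, 180, 240], [14, 181, 240], [14, 180, 241], [14, 165, 221], [15, 138, 199]]
[[157, 214, 242], [156, 212, 243], [154, 210, 243], [153, 210, 242], [155, 211, 242], [156, 214, 242], [155, 213, 243], [172, 218, 243], [213, 235, 244], [234, 248, 244], [233, 246, 244], [192, 214, 241], [116, 169, 240], [69, 151, 241], [68, 150, 241], [70, 151, 241], [71, 152, 241], [69, 150, 240], [72, 152, 241], [71, 151, 241], [70, 151, 241], [70, 150, 241], [70, 151, 241], [70, 151, 241], [69, 151, 241], [70, 151, 241], [67, 149, 241], [65, 148, 240], [135, 177, 240], [214, 230, 242], [236, 249, 244], [231, 245, 244], [197, 224, 240], [154, 203, 237], [139, 196, 234], [139, 194, 232], [140, 194, 231], [139, 193, 230], [139, 192, 229], [138, 193, 230], [141, 196, 233], [143, 198, 235], [142, 197, 235]]Traceback (most recent call last):
  File "<stdin>", line 7, in <module>
    return _wrapfunc(a, 'argmax', axis=axis, out=out, **kwds)
    return bound(*args, **kwds)
ValueError: attempt to get argmax of an empty sequence
```

Run:
```python
from h import *
np.set_printoptions(precision=4,suppress=True)
C=cam("wrist",np.load("T.npy")); im=cv2.imread("pics/w4.png"); h=cv2.cvtColor(im,cv2.COLOR_BGR2HSV)
for n,m in [("orange",(h[...,0]<16)&(h[...,1]>155)&(h[...,2]>205)),("green",(h[...,0]>45)&(h[...,0]<80)&(h[...,1]>120)&(h[...,2]>120))]:
    m[:,:268]=0;m[:,298:]=0;m[210:]=0
    n_,lab,st,cen=cv2.connectedComponentsWithStats(m.astype(np.uint8)); i=1+np.argmax(st[1:,4]); r,c=np.nonzero(lab==i)
    q=np.array([atz(C,[a,b],.076)[:2] for a,b in zip(r,c)]); print(n,st[i],q.mean(0),cv2.minAreaRect((q*1000).astype(np.float32)))
e=[]
for u,v in [(253,28),(310,28),(257,205),(309,205)]: e.append(atz(C,[v,u],.018)[:2])
print(e)
```

```text
orange [274 169  16  36 548] [ 0.6147 -0.1987] ((615.121337890625, -199.0286407470703), (35.918304443359375, 14.836878776550293), 4.371701240539551)
green [273 106  17  38 607] [ 0.5545 -0.2034] ((554.834228515625, -203.7199249267578), (34.39590072631836, 15.001117706298828), 4.371722221374512)
[array([ 0.4634, -0.2397]), array([ 0.459, -0.181]), array([ 0.6533, -0.2259]), array([ 0.6488, -0.1645])]
```

Call:
jog_arm(
  deltas=[
    [0.7,[-0.23,-0.08,0.4],0],
    [0.7,[-0.23,-0.08,1.1],0],
    [0.7,[-0.23,-0.08,1.8],0],
    [0.7,[-0.23,-0.08,2.4],0],
    [0.7,[-0.23,-0.08,2.8],0],
    [0.7,[-0.23,-0.08,3.0],0],
    [0.7,[-0.23,-0.08,3.0],0],
    [0.7,[-0.23,-0.08,3.0],0],
    [0.7,[-0.23,-0.08,3.0],0],
  ],
)

```text
time_s: 9.65
tcp_pos: [0.6158, -0.2019, 0.1518]
tcp_rot: [0.001, -0.036, 0.999, -0.0]
ft_force: [0.5, 1.1, 0.0]
gripper_width: 0.0598
grasp_force: 0.0
```

```bash
python3 look.py pics/w5.png amber_centre:.041
python3 - <<'E'
from h import *
np.set_printoptions(precision=4,suppress=True)
T=np.load("T.npy");C=cam("wrist",T); im=cv2.imread("pics/w5.png"); h=cv2.cvtColor(im,cv2.COLOR_BGR2HSV)
m=(h[...,0]<16)&(h[...,1]>155)&(h[...,2]>205); m[:,:200]=0;m[:,360:]=0
n_,lab,st,cen=cv2.connectedComponentsWithStats(m.astype(np.uint8)); i=1+np.argmax(st[1:,4]); r,c=np.nonzero(lab==i)
q=np.array([atz(C,[a,b],.076) for a,b in zip(r,c)]); print(st[i],q.mean(0),cv2.minAreaRect((q[:,:2]*1000).astype(np.float32)))
print("in tool",T[:3,:3].T@(q.mean(0)-T[:3,3]))
E
```

```text
9.7 [ 0.6156 -0.202   0.1518] toolyaw 94.1055706219554 0.05957605666607468 [-0.3069 -0.0412 -0.2298] 0.0063957206167901855
amber_centre [307.  198.9] 0.95 [ 0.6965 -0.2609  0.041 ]
amber_centre [201.3 424.3] 0.63 [ 0.6036 -0.1087  0.041 ]
[ 277  196   29   59 1631] [ 0.6146 -0.1991  0.076 ] ((615.002197265625, -199.06678771972656), (36.24153518676758, 16.293058395385742), 3.720411539077759)
in tool [0.0011 0.003  0.0758]
```

View pics/w5.png

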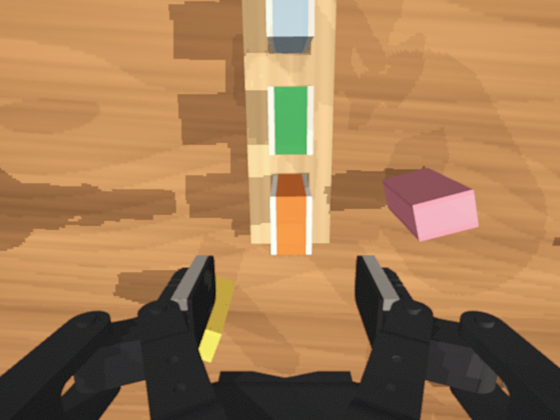

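The fingers straddle the amber block (centre col 291, row 225), with the gripper midline at col 285. I'll shift about 3 mm in +y, descend and close on the white sides.

Call:
jog_arm(
  deltas=[
    [0.7,[0.02,0.06,0.2],0],
    [0.7,[0.02,0.06,0.6],0],
    [0.7,[0.02,0.06,1.1],0],
    [0.7,[0.02,0.06,1.5],0],
    [0.7,[0.02,0.06,1.8],0],
    [0.7,[0.02,0.06,1.96],0],
    [0.7,[0.02,0.06,1.98],0],
    [0.7,[0.02,0.06,1.98],0],
    [0.7,[0.02,0.06,1.98],0],
  ],
)

```text
time_s: 10.65
tcp_pos: [0.6143, -0.199, 0.0523]
tcp_rot: [0.001, -0.036, 0.999, -0.0]
ft_force: [1.6, 0.5, -0.1]
gripper_width: 0.0596
grasp_force: 0.0
```

Call:
jog_arm(
  deltas=[
    [0.4,[0,0,0],0],
    [0.3,[0,0,0],0],
    [0.2,[0,0,0],0],
    [0.1,[0,0,0],0],
    [0.1,[0,0,0],0],
    [0.0,[0,0,0],0],
    [0.0,[0,0,0],0],
    [0.0,[0,0,0],0],
  ],
  grip_force=40,
)

```text
time_s: 11.45
tcp_pos: [0.6139, -0.1989, 0.0519]
tcp_rot: [0.0, -0.036, 0.999, -0.0]
ft_force: [-0.5, 0.3, 5.5]
gripper_width: 0.0237
grasp_force: 39.9
```

Call:
jog_arm(
  deltas=[
    [0,[0,0,-0.1],0],
    [0,[0,0,-0.3],0],
    [0,[0,0,-0.6],0],
    [0,[0,0,-1.1],0],
    [0,[0,0,-1.7],0],
    [0,[0,0,-2.4],0],
    [0,[0,0,-3.1],0],
    [0,[0,0,-3.7],0],
    [0,[0,0,-4.2],0],
    [0,[0,0,-4.4],0],
    [0,[0,0,-4.4],0],
    [0,[0,0,-4.4],0],
  ],
)

```text
time_s: 12.65
tcp_pos: [0.6127, -0.1985, 0.2703]
tcp_rot: [-0.001, -0.036, 0.999, 0.0]
ft_force: [-0.0, 0.4, -2.5]
gripper_width: 0.0239
grasp_force: 39.3
```

```bash
python3 look.py pics/w6.png
```

```text
12.7 [ 0.6125 -0.1985  0.2697] toolyaw 94.09969333369042 0.023784502022747747 [ 0.2439 -0.15   -2.5584] 0.011277427546497945
```

View pics/w6.png

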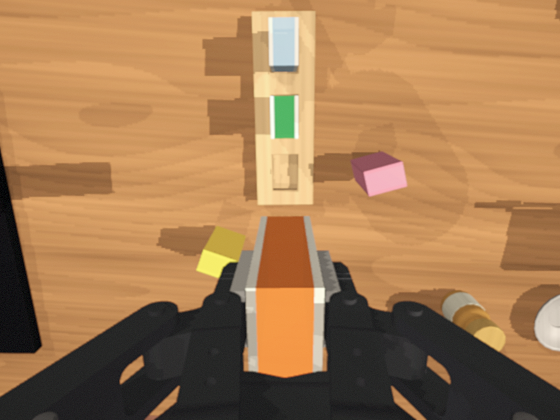

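The amber block is held by its white sides. Its robot-side window spans rows 217–290, its top starts at row 290, and its pocket is empty. Next I'll check its pose in the hand.

Run:
```python
from h import *
np.set_printoptions(precision=4,suppress=True)
from scipy.optimize import least_squares
T=np.load("T.npy"); C=cam("wrist",np.eye(4)); im=cv2.imread("pics/w6.png"); h=cv2.cvtColor(im,cv2.COLOR_BGR2HSV)
m=((h[...,0]<16)&(h[...,1]>150)); dark=m&(h[...,2]<215); br=m&(h[...,2]>=215)
for r in [222,240,260,280,287,295,310,330,350,365]:
    print(r,[ (np.nonzero(x[r,240:335])[0][[0,-1]]+240).tolist() if x[r,240:335].any() else None for x in (dark,br)])
print(h[210:225,285,:].tolist(),h[283:296,285].tolist(),h[366:380,285].tolist())
# predict window (18 wide) corners, tool coords
for z in (-.024,.046):
    print(z,[proj(C,[.017,y,z]) for y in (-.009,.009)])
print("far top",[proj(C,[-.019,y,-.024]) for y in (-.009,.009)])
```

```text
222 [[267, 303], None]
240 [[264, 305], None]
260 [[261, 308], None]
280 [[258, 312], None]
287 [[256, 313], None]
295 [None, [257, 312]]
310 [None, [257, 312]]
330 [None, [257, 312]]
350 [None, [258, 311]]
365 [None, [259, 311]]
[[15, 137, 211], [15, 138, 211], [15, 135, 209], [15, 136, 207], [15, 135, 206], [15, 142, 201], [13, 164, 185], [11, 190, 172], [11, 198, 169], [11, 199, 169], [11, 194, 170], [11, 199, 169], [12, 199, 169], [11, 197, 170], [12, 201, 169]] [[11, 198, 166], [11, 201, 166], [11, 197, 166], [11, 197, 163], [12, 194, 189], [14, 182, 237], [14, 179, 248], [14, 181, 247], [14, 179, 246], [14, 181, 245], [14, 179, 246], [14, 179, 246], [14, 181, 245]] [[14, 182, 244], [14, 182, 244], [14, 182, 244], [14, 181, 244], [14, 183, 243], [14, 182, 243], [14, 182, 243], [14, 180, 244], [14, 183, 244], [14, 182, 247], [14, 184, 244], [11, 185, 179], [4, 120, 70], [103, 45, 40]]
-0.024 [array([286.4726, 257.1297]), array([286.4471, 316.2271])]
0.046 [array([215.1699, 267.7333]), array([215.1535, 304.1911])]
far top [array([383.1373, 259.5538]), array([383.1153, 313.5844])]
```

Call:
jog_arm(
  deltas=[
    [0,[0.1,0.3,0],0.06],
    [0,[0.2,0.9,0],0.06],
    [0,[0.3,1.7,0],0.06],
    [0,[0.4,2.5,0],0.06],
    [0,[0.5,3.3,0],0.06],
    [0,[0.6,4.1,0],0.06],
    [0,[0.7,4.9,0],0.06],
    [0,[0.8,5.7,0],0.06],
    [0,[0.9,6.5,0],0.06],
    [0,[1.0,7.3,0],0.06],
    [0,[1.08,8.0,0],0.06],
    [0,[1.08,8.38,0],0.06],
  ],
)

```text
time_s: 13.9
tcp_pos: [0.5273, 0.2192, 0.2696]
tcp_rot: [-0.002, -0.036, 0.999, 0.0]
ft_force: [-0.1, -0.7, -1.9]
gripper_width: 0.0239
grasp_force: 39.5
```

Call:
jog_arm(
  deltas=[
    [0,[0,0,0],0],
    [0,[0,0,0.2],0],
    [0,[0,0,0.5],0],
    [0,[0,0,0.8],0],
    [0,[0,0,1.0],0],
    [0,[0,0,1.0],0],
    [0,[0,0,1.0],0],
  ],
)

```text
time_s: 14.6
tcp_pos: [0.5299, 0.2144, 0.221]
tcp_rot: [-0.0, -0.033, 0.999, -0.0]
ft_force: [0.3, 0.8, -1.1]
gripper_width: 0.0236
grasp_force: 39.5
```

```bash
cat > chk.py <<'E'
from h import *
np.set_printoptions(precision=4,suppress=True)
T=tool();c=T[:3,3]+T[:3,:3]@np.array([-.0005,-.0003,.011]);print("time",ctrl.read_state()["time_s"],"block centre by kin",c,"toolyaw",np.degrees(np.arctan2(T[1,1],T[0,1])),"tilt",np.degrees(T[:2,2]))
S={n:cam(n) for n in("scene","side")}; L={}
for n in S:
    im=cams.read_camera(n); cv2.imwrite(f"pics/{n}_{ctrl.read_state()['time_s']:.2f}.png",im)
    for l in["amber_centre","beam_mid","bench"]:
        ds=landmark_of(n,l); L[n,l]=ds; print(n,l,[(np.round(d["centre"],1),round(d["score"],2)) for d in ds[:4]])
    print(n,"expected block",proj(S[n],c),"expected beam",proj(S[n],[.5285,.2155,.095]))
    for d in L[n,"beam_mid"][:1]: print("beam_mid",atz(S[n],d["centre"],.095))
    for d in L[n,"bench"][:1]: print("bench",atz(S[n],d["centre"],0))
C=cam("wrist"); im=cams.read_camera("wrist"); cv2.imwrite(f"pics/wr_{ctrl.read_state()['time_s']:.2f}.png",im)
for l,z in [("beam_mid",.095),("bench",0)]:
    for d in landmark_of("wrist",l)[:1]: print("wrist",l,d["score"],atz(C,d["centre"],z))
E
python3 chk.py; ls pics
```

```text
time 14.6 block centre by kin [0.5304 0.2141 0.21  ] toolyaw 93.72888564735506 tilt [-0.0246 -0.0324]
scene amber_centre [(array([225.5, 236.1]), 0.95), (array([268.3, 171. ]), 0.81), (array([143.4, 378.3]), 0.78)]
scene beam_mid [(array([171.2, 367.8]), 0.77), (array([141.7, 374.9]), 0.6)]
scene bench [(array([194.8, 362.3]), 0.69)]
scene expected block [142.9237 374.7472] expected beam [173.1844 368.4674]
beam_mid [0.5227 0.215  0.095 ]
bench [0.5268 0.2123 0.    ]
side amber_centre [(array([273.8, 225.9]), 0.89), (array([183.2, 326.9]), 0.85), (array([230.7, 325.4]), 0.72)]
side beam_mid [(array([334.5, 231. ]), 0.79)]
side bench [(array([370.1, 234.3]), 0.68)]
side expected block [273.5661 226.6011] expected beam [332.2782 230.978 ]
beam_mid [0.5258 0.218  0.095 ]
bench [0.5285 0.2144 0.    ]
wrist beam_mid 0.93 [0.5288 0.2141 0.095 ]
wrist bench 0.61 [0.5313 0.217  0.    ]
sc1.png
scene0.png
scene_14.65.png
side0.png
side_14.85.png
w1.png
w2.png
w3.png
w4.png
w5.png
w6.png
wr_15.05.png
wrist0.png
```

Call:
jog_arm(
  deltas=[
    [0,[0.06,0.04,0.2],0],
    [0,[0.06,0.04,0.5],0],
    [0,[0.06,0.04,0.9],0],
    [0,[0.06,0.04,1.3],0],
    [0,[0.06,0.04,1.7],0],
    [0,[0.06,0.04,2.0],0],
    [0,[0.06,0.04,2.2],0],
    [0,[0.06,0.04,2.3],0],
    [0,[0.06,0.04,2.3],0],
    [0,[0.06,0.04,2.3],0],
    [0,[0.06,0.04,2.3],0],
  ],
)

```text
time_s: 16.25
tcp_pos: [0.5271, 0.2173, 0.107]
tcp_rot: [0.001, -0.033, 0.999, 0.0]
ft_force: [0.5, -0.0, -2.4]
gripper_width: 0.0235
grasp_force: 39.5
```

```bash
python3 chk.py
python3 - <<'E'
import cv2,glob,os
f=sorted(glob.glob("pics/*.png"),key=os.path.getmtime)[-3:]
print(f); a,b,c=[cv2.imread(x) for x in f]
a=cv2.resize(a[90:270,310:440],(390,540),interpolation=cv2.INTER_CUBIC); b=cv2.resize(b[200:420,120:360],(400,367)); 
import numpy as np
o=np.zeros((540,790,3),np.uint8);o[:,:390]=a;o[:367,390:]=b;o[367:,390:621]=cv2.resize(c,(231,173));cv2.imwrite("pics/fin.png",o)
E
```

```text
time 16.25 block centre by kin [0.5276 0.2171 0.096 ] toolyaw 93.80386081800195 tilt [0.0777 0.0375]
scene amber_centre [(array([223.6, 238.4]), 0.87), (array([173.9, 369.7]), 0.81), (array([268.5, 169.3]), 0.74)]
scene beam_mid [(array([171.1, 368.3]), 0.63)]
scene bench [(array([195. , 365.3]), 0.55)]
scene expected block [172.5651 369.1147] expected beam [173.1844 368.4674]
beam_mid [0.5225 0.2162 0.095 ]
bench [0.5282 0.2197 0.    ]
side amber_centre [(array([232.6, 322.5]), 0.98), (array([181.1, 327.8]), 0.95), (array([333.5, 230.1]), 0.76)]
side beam_mid []
side bench [(array([370. , 233.4]), 0.78)]
side expected block [332.8712 230.5635] expected beam [332.2782 230.978 ]
bench [0.5296 0.2152 0.    ]
wrist bench 0.84 [0.5279 0.2159 0.    ]
['pics/scene_16.30.png', 'pics/side_16.50.png', 'pics/wr_16.70.png']
```

View pics/fin.png

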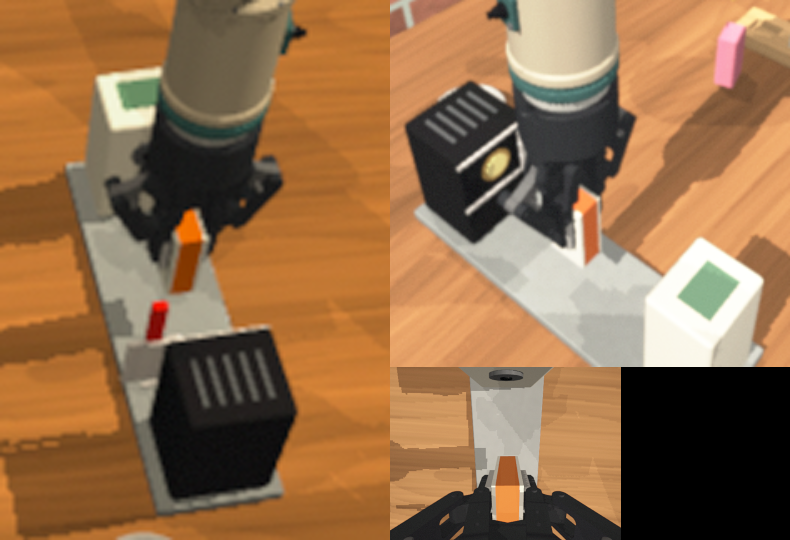

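The block hangs upright between the lamp and detector, with its windows facing along the bench. The lens is uncovered, with the blade off to its side. One last check of the lateral offset against the plate edges.

Run:
```python
from h import *
np.set_printoptions(precision=4,suppress=True)
T=tool();C=cam("wrist",T); im=cv2.imread("pics/wr_16.70.png"); sat=cv2.cvtColor(im,cv2.COLOR_BGR2HSV)[...,1]
s=ctrl.read_state();print(s["time_s"],T[:3,3],s["ft_force"],np.degrees(np.arctan2(T[1,1],T[0,1])))
L=[];Q=[]
for r in range(60,200,10):
    c=np.nonzero(sat[r,150:420]<70)[0]+150
    L.append((T[:3,:3].T@(atz(C,[r,c.min()-.5],.012)-T[:3,3]))[:2]);Q.append((T[:3,:3].T@(atz(C,[r,c.max()+.5],.012)-T[:3,3]))[:2])
for P in(L,Q):
    p=cv2.fitLine(np.array(P,np.float32),cv2.DIST_HUBER,0,.001,.001).ravel();print("slope deg",np.degrees(np.arctan(p[1]/p[0])),"y at x=0",p[3]-p[1]/p[0]*p[2])
h=cv2.cvtColor(im,cv2.COLOR_BGR2HSV);m=(h[...,0]<16)&(h[...,1]>150);m[:,:230]=0;m[:,340:]=0
for r in(240,260,280,320,350): print(r,np.nonzero(m[r]&(h[r,:,1]>178))[0][[0,-1]])
```

```text
16.8 [0.5265 0.2171 0.1063] [ 0.236  -0.0745 -1.8514] 93.80182265076414
slope deg 0.017309645 y at x=0 -0.05128351
slope deg 0.18919273 y at x=0 0.04764095
240 [264 305]
260 [261 308]
280 [258 311]
320 [258 311]
350 [259 311]
```

Call:
jog_arm(
  deltas=[
    [0,[-0.01,-0.03,0],0],
    [0,[-0.01,-0.03,0],0],
    [0,[-0.01,-0.03,0],0],
    [0,[-0.01,-0.03,0],0],
    [0,[-0.01,-0.03,0],0],
    [0,[-0.01,-0.03,0],0],
    [0,[-0.01,-0.03,0],0],
    [0,[-0.01,-0.03,0],0],
  ],
)

```text
time_s: 17.6
tcp_pos: [0.5271, 0.2156, 0.1063]
tcp_rot: [-0.0, -0.033, 0.999, 0.0]
ft_force: [0.2, -0.7, -2.1]
gripper_width: 0.024
grasp_force: 39.5
```

Run:
```python
from h import *
s=ctrl.read_state();print(s["tcp_pos"],s["joint_vel"].round(3),s["grasp_force"]);print(ctrl.hand_in())
```

```text
[0.52713593 0.21561335 0.10630839] [-0.001 -0.001  0.    -0.    -0.     0.001  0.   ] 39.486554861068726
the job is handed in; nothing more can be done
None
```

I slid the shutter open to its stop, then lifted the amber block out by its frosted sides; it is held upright, still and square at the beam midpoint (measured within about 1 mm across the beam, a few mm along it), and I handed the job in at about 17.6 s with no verdict returned.

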